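# Clear the leftover riser from the charging dock and seat the power bank

### The arm

A 6-joint arm with a two-finger parallel gripper is mounted at the origin on the work surface. World frame = base frame: x ahead of the robot, y to its left, z up, the work surface at z = 0. Lengths are in m, angles in rad, forces in N, time in s.
With the tool pointing down it reaches from about 0.325 to 0.85 m from the base axis. Payload 15.5 kg.
Tool frame: the origin (TCP) lies at the very end of the fingers, on their centre line; the grasp point (between the pads) lies behind it (robot.grip_depth is the z of the grasp point in the tool frame, in m); z points along the fingers, y is the line along which they close (so a half turn about z gives the same grasp; the last joint's range is limited). The gripper opens to 91 mm and grips with 3 to 60 N. Pads are 32 mm wide; open, the fingers measure 118 mm over their backs; the gripper's body (76 mm by 178 mm) begins 60 mm behind the grasp point.
Start: joints at [1.06, 0.494, 1.345, -0, 1.302, -0.096], TCP at [0.252, 0.572, 0.214] pointing down, gripper open.
Joint ranges: [-2.91, 2.91], [-0.82, 2.16], [0.22, 2.67], [-1.22, 4.37], [0.12, 2.79], [-3.08, 3.08]. Speed limits (rad/s): [1.89, 1.89, 2.57, 3.01, 3.01, 3.01].

### API

Orientations are given as a unit quaternion [w, x, y, z].
In Python, from station import monitor, cams, robot gives the robot as it stands.
- The arm moves only by the shell command python3 -m inch 'ROWS' [FORCE]. ROWS is JSON, a list that holds one entry, the list of rows, each a list of 7 numbers: the shift along the world's x, y, z each as a share of 400 mm, from -1 to 1, then the turn, a rotation vector about the world's x, y, z each as a share of pi rad, from -1 to 1, then the gripper command: -1 is fully open, 1 is shut, values between are in proportion. In form: [[[tx, ty, tz, rx, ry, rz, claw], ...]]. A call has 1 to 12 rows; each row shifts and turns the commanded pose from where the row before left it; what a row does not reach is not made up. A row lasts 1/10 s, in which the tool goes at most 50 mm and 8.59 degrees, less where a joint would pass 70% of its speed; a pose out of reach is approached as far as the arm can. A call with a number of a shift or a turn outside -1 to 1 is refused whole. A call with a gripper value outside its range is refused whole. The fingers move at their own pace and stop on an object; FORCE is the grip in N (left out, the last holds). Time passes only in rows, so rows that do not move let the fingers close. It gives the time, the measured TCP pose, the force, the opening and the grip force at its end, in the units of the state.
- monitor.get_state(): the state, without advancing time (a new reading comes with each control period).
- cams.grab_frame(name): name is "scene" or "top"; returns the picture (480x640x3 uint8, red, green, blue); there is no depth.
- cams.camera_params(name): a dict with "mtx" (3x3 intrinsics, pixels), "camera_from_world" (4x4, takes a point from world to camera coordinates). Camera axes: x right, y down, z forward; pixel columns grow to the right and rows downward; lengths in m; the calibration is good to about 2 mm. A picture is of the moment at which its call begins. camera_params takes no time and is no camera call.
- robot.close_job(): hands the job in; it is judged then, once.
The state is a dict: "time_s": time; "joint_positions": joint angles; "qd": joint speeds; "effort": joint torques, N m; "tool_pos": TCP position; "tool_rot": TCP orientation; "ft_force": force on the tool from outside, world axes, zero at the start; "moment": the same for the moment, N m; "grip_width": finger opening in m; "grip_force": force on a finger pad.
Only numpy, scipy, OpenCV 4.12 (cv2) and the standard library are available. Lean on these libraries where they do the work, as an engineer would, in place of code of your own. Each camera call takes 0.05 s, during which the arm holds its last target. There are 200 camera calls.

### The job

One of the two small aluminium riser blocks was left behind in the trough of the charging dock, at one end or the other. Feel down into the trough with the bare fingertips to find it, lift it out and put it in the wooden tray with its twin, then slide the power bank into the trough and press it down past the sprung studs until it sits level and fully home, the sprung contact block under it pushed right down to its stop. Be gentle with the dock and leave the phone, the cup and the whistle where they are.

Things in the scene. Friction and masses are not known exactly. Their poses are not given: they have to be found in the camera images.
- dock: Black charging dock, fixed; origin under the centre of its base, z up. Base 90 (x) by 150 (y) by 12 mm. On it a trough along y, inside 26 mm wide (x) and 106 mm long (y). For |y| under 45 mm its 4 mm thick front and back walls rise only to 22 mm above the shelf, so fingers can straddle it in x and pinch what stands in it. Corners and end walls (|y| 45 to 57) rise to 46, then flare out to 52 mm. Fingers must not push it with over 25 N.
- seat (a point): Centre of the trough floor, 12 mm above the shelf; axes as the dock's. The grey sprung contact block (22 by 24 mm) stands up out of the floor here. Its height is set by a screw beneath and is not reported: top 16 to 28 mm above the shelf at rest. So the power bank, when home, rests on the block with its underside 13 to 25 mm above the shelf; only feel tells.
- contact (a joint): How far the contact block is pressed down, in m: 0 at rest, 0.003 fully down (power bank home). It gives these 3 mm under a force that grows from 1 to 4 N, then stops dead. More than 25 N on it harms it.
- end_a (a point): Point on the trough floor 28 mm from its centre towards the dock's +y. The leftover aluminium riser block (22 mm in x, 24 mm in y, 22 mm high, 32 g, top 34 mm above the shelf) stands loose on the floor, centred within 3 mm (in y) of end_a or of end_b; which of the two is not known and its pose is not reported. With it in the trough the power bank cannot go home.
- end_b (a point): Point on the trough floor 28 mm from its centre towards the dock's -y; see end_a. The end without the riser block is empty down to the floor, 12 mm above the shelf.
- stud (a point): Inner tip of the steel sprung stud that pokes 2 mm into the trough from the middle of its +y end wall, 38 mm above the shelf; the -y end wall has the same. The pair squeezes the ends of the power bank with about 7 N each: it must be pushed down the last 13 to 25 mm against 4 to 8 N of rubbing (up to 11 N as it passes the tips), and then stays where it is left.
- bank: Grey power bank, 24 mm thick (x), 104 mm long (y), 64 mm high (z), about 0.23 kg, standing on its long narrow side on the shelf; origin at the centre of its underside, z up. It goes into the trough in this attitude, long side along the trough, either way round; 1 mm clearance each side.
- tray: Shallow wooden catch-all tray, fixed to the shelf, 150 (x) by 180 (y) mm outside, walls 5 mm thick and 16 mm high, floor 5 mm above the shelf; origin under its centre. The twin riser block (same size) lies in its +y half, 35 to 45 mm from the centre; the -y half is free.
- phone: Bystander: black phone leaning on an aluminium stand, about 85 by 75 mm foot, 165 mm high; origin under the stand.
- cup: Bystander: white ceramic cup with a grey clip-on lid, 85 mm across, 89 mm high, handle at +y; origin under its centre.
- whistle: Bystander: steel pea whistle, about 55 by 18 by 22 mm; origin under its round chamber.

How it is judged:
On the way, in this order (a step that is already met when the one before it is completed fails the run):
1. the bare fingertips have reached down into the trough of the dock and touched what is there (x of the grasp point in the frame of seat between -0.02 and 0.02 m and y of the grasp point in the frame of seat between -0.05 and 0.05 m and z of the grasp point in the frame of seat below 0.05 m and distance between the grasp point and bank above 0.09 m and contact force between the fingers and anything else above 0.5 N), for 0.02 s.
2. the leftover riser lies in the tray with its twin, let go (contact force between tray and anything else between 0.5 and 0.8 N and contact force between the fingers and anything else below 0.05 N), for 0.2 s.
At the end, for the whole second after the job is handed in: The power bank stands in the trough with the contact block under it pressed down by at least 2.5 of its 3 mm, within 3 mm of the trough's centre, upright within 3 degrees and at rest; both riser blocks lie in the tray (it carries their weight, 0.5 to 0.8 N); nothing is held (value of joint contact above 0.0025 m and z of bank in the frame of seat below 0.015 m and x of bank in the frame of seat between -0.003 and 0.003 m and y of bank in the frame of seat between -0.003 and 0.003 m and angle between bank's own z axis and vertical below 0.05 rad and linear speed of bank below 0.01 m/s and contact force between tray and anything else between 0.5 and 0.8 N); the robot touches nothing.
It fails at once if the contact block is pressed with more than 25 N by anything, or the fingers push the dock with more than 25 N (contact force between contact and anything else above 25 N or contact force between the fingers and dock above 25 N).
It fails at once if the phone, the cup or the whistle is moved by more than 30 mm (distance of any of phone, cup, whistle from where it was at the start of the episode above 0.03 m).
It also fails if it takes over 72 s, if anything falls off the work surface, if the arm or the gripper's body presses on something with over 40 N, if the wrist force passes 120 N, or if a joint passes its speed limit or range.

## Working session

There is one attempt and no reset: what is moved stays moved. The work goes in short steps, Python scripts to look and compute and a shell command to move; the robot and the scene stay as the last step left them, time stands still between calls to the robot, and variables do not carry over. Pictures are saved under pics/ and viewed, at most 10 in all, crops included, and the job is handed in when it is done.

```bash
ls; mkdir -p pics; python3 - <<'E'
from station import monitor,cams,robot
import cv2
for n in("scene","top"):
    cv2.imwrite(f"pics/{n}0.png",cams.grab_frame(n)[:,:,::-1]); p=cams.camera_params(n); print(n,p)
print(monitor.get_state(),robot.grip_depth)
E
```

```text
pics
scene {'mtx': array([[458.76972033,   0.        , 321.62366092],
       [  0.        , 458.76972033, 236.75784596],
       [  0.        ,   0.        ,   1.        ]]), 'camera_from_world': array([[-0.56505761,  0.82476583, -0.0217077 ,  0.39099253],
       [ 0.53574399,  0.34678184, -0.76988358, -0.27276883],
       [-0.62744583, -0.44665834, -0.63781506,  1.20219479],
       [ 0.        ,  0.        ,  0.        ,  1.        ]])}
top {'mtx': array([[459.37807284,   0.        , 319.38749849],
       [  0.        , 459.37807284, 246.02412144],
       [  0.        ,   0.        ,   1.        ]]), 'camera_from_world': array([[ 0.00282062, -0.99996085,  0.00838737, -0.05274443],
       [-0.99046812, -0.00394871, -0.13768554,  0.63448457],
       [ 0.13771327, -0.00791906, -0.99044048,  0.91826588],
       [ 0.        ,  0.        ,  0.        ,  1.        ]])}
{'time_s': 0.1, 'joint_positions': array([ 1.05951624e+00,  4.94093899e-01,  1.34604744e+00,  5.66387981e-06,
        1.30248835e+00, -9.55099876e-02]), 'qd': array([ 0.00039926, -0.0014435 , -0.00133737, -0.00100478,  0.00187112,
       -0.0014952 ]), 'effort': array([ 4.00222954e-03, -8.80223036e+01, -3.82541084e+01,  7.06065190e-02,
        4.80128126e-02, -1.19046790e-04]), 'tool_pos': array([0.25227511, 0.57146785, 0.21342213]), 'tool_rot': array([-1.57518752e-04,  2.06391659e-01,  9.78469322e-01, -4.94019748e-04]), 'ft_force': array([ 0.32160991, -0.7682728 ,  0.09613927]), 'moment': array([-0.00335387, -0.03149063,  0.00322395]), 'grip_force': 0.0, 'grip_width': 0.09140722648525129} -0.0188
```

View pics/scene0.png

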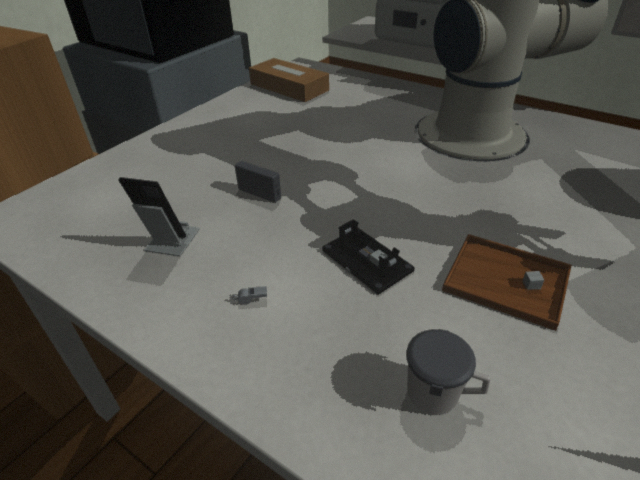

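View pics/top0.png

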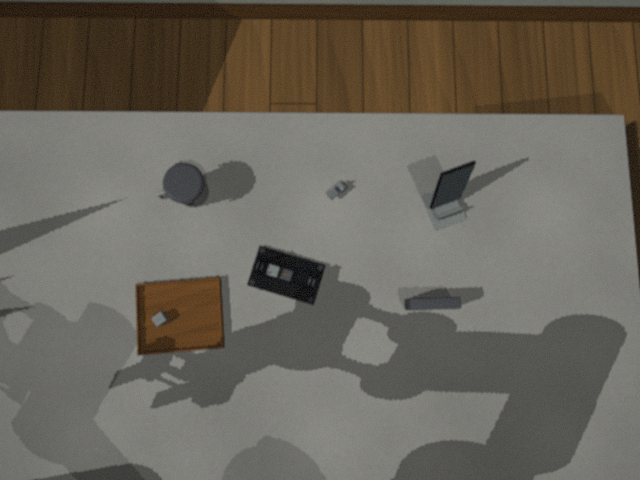

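The top view shows the dock at about (287,275), tray (180,315), bank (433,302), phone (450,195), whistle (337,189) and cup (184,184). A bright block sits at (273,269) in the dock. I'll zoom in next.

```bash
python3 - <<'E'
import cv2,numpy as np
t=cv2.imread("pics/top0.png");s=cv2.imread("pics/scene0.png")
z=lambda im,x,y,w,h:cv2.resize(np.clip(im[y:y+h,x:x+w]*1.6,0,255).astype('uint8'),(400,300),interpolation=cv2.INTER_CUBIC)
o=np.vstack([np.hstack([z(t,237,238,100,75),z(t,383,260,100,75)]),np.hstack([z(s,318,215,100,75),z(t,120,265,120,90)])])
cv2.imwrite("pics/zoom.png",o)
E
```

```text
(no output)
```

View pics/zoom.png

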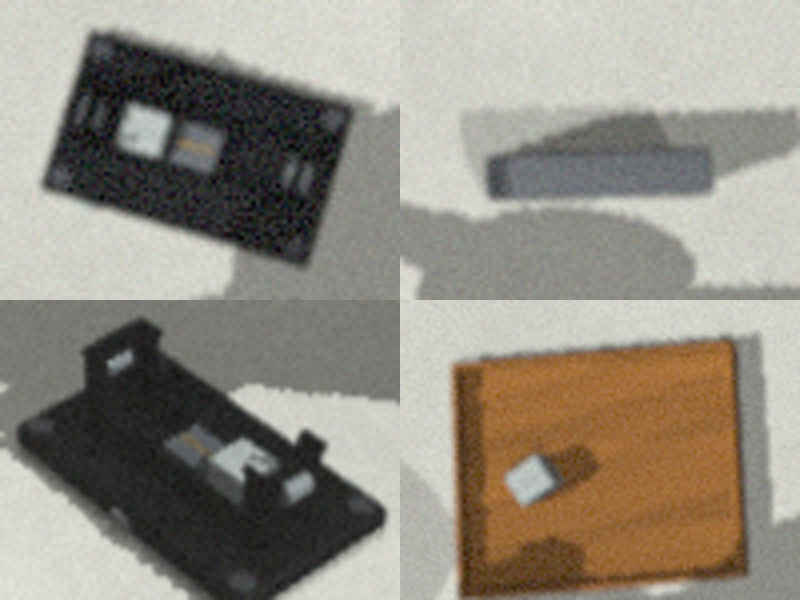

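The zoom confirms a bright riser in the trough at image-left of the contact block, the dock's +y end. The other end is dark and empty. Next I compute poses.

```bash
cat > h.py <<'E'
import numpy as np
from station import cams
def ray(n,uv,z):
    p=cams.camera_params(n);K=p["mtx"];T=p["camera_from_world"];R,t=T[:3,:3],T[:3,3]
    c=-R.T@t;d=R.T@np.linalg.inv(K)@np.array([*uv,1.]);return c+d*(z-c[2])/d[2]
def proj(n,X):
    p=cams.camera_params(n);q=p["mtx"]@(p["camera_from_world"]@np.append(X,1))[:3];return q[:2]/q[2]
def c(uv,o,s=4):return np.array(uv)/s+np.array(o)-0.375
E
python3 - <<'E'
from h import *
np.set_printoptions(precision=4,suppress=True)
def show(nm,P):
    P=np.array(P);print(nm,P[:,:2].tolist() if 0 else P[:,:2],'c',P.mean(0)[:2],'edges',[np.linalg.norm(P[i]-P[i-1]).round(4) for i in range(4)])
    print([round(float(np.degrees(np.arctan2(*(P[i]-P[i-1])[[1,0]]))),1) for i in range(4)])
o=(237,238);show('dock',[ray('top',c(u,o),.012) for u in[(92,33),(352,105),(306,264),(44,186)]])
show('riser',[ray('top',c(u,o),.034) for u in[(126,102),(172,112),(163,160),(117,149)]])
show('block',[ray('top',c(u,o),.022) for u in[(180,120),(226,130),(214,174),(168,164)]])
o=(383,260);show('bank',[ray('top',c(u,o),.064) for u in[(513,155),(712,148),(714,190),(513,196)]] if 0 else [ray('top',c((u[0]-400,u[1]),o),.064) for u in[(513,153),(711,148),(713,190),(513,196)]])
o=(120,265);f=lambda u:c((u[0]-400,u[1]-300),o,400/120)
show('tray',[ray('top',f(u),.016) for u in[(453,364),(733,339),(747,574),(462,596)]])
show('twin',[ray('top',f(u),.027) for u in[(537,453),(561,484),(527,505),(504,476)]])
for n in('top','scene'):print(n,-cams.camera_params(n)["camera_from_world"][:3,:3].T@cams.camera_params(n)["camera_from_world"][:3,3])
for nm,u in dict(cup=(184,184),whistle=(337,189),phone=(450,195)).items():print(nm,ray('top',u,.05))
E
```

```text
dock [[ 0.6389  0.0784]
 [ 0.6003 -0.0622]
 [ 0.5153 -0.0379]
 [ 0.5563  0.1024]] c [0.5777 0.0202] edges [np.float64(0.0861), np.float64(0.1459), np.float64(0.0885), np.float64(0.1461)]
[-16.1, -105.3, 164.0, 73.7]
riser [[0.5993 0.0571]
 [0.5941 0.0328]
 [0.5689 0.0372]
 [0.5745 0.0614]] c [0.5842 0.0471] edges [np.float64(0.0251), np.float64(0.0248), np.float64(0.0256), np.float64(0.0248)]
[-9.8, -102.1, 170.2, 76.8]
block [[0.591  0.0295]
 [0.5858 0.005 ]
 [0.5624 0.0111]
 [0.5676 0.0355]] c [0.5767 0.0202] edges [np.float64(0.0242), np.float64(0.0251), np.float64(0.0242), np.float64(0.025)]
[-14.4, -102.1, 165.4, 78.0]
bank [[ 0.5267 -0.2358]
 [ 0.5296 -0.3363]
 [ 0.5085 -0.3365]
 [ 0.5052 -0.2353]] c [ 0.5175 -0.286 ] edges [np.float64(0.0216), np.float64(0.1005), np.float64(0.0211), np.float64(0.1013)]
[-1.4, -88.4, -179.5, 91.9]
tray [[0.5559 0.3397]
 [0.5725 0.162 ]
 [0.4251 0.1485]
 [0.4113 0.3258]] c [0.4912 0.244 ] edges [np.float64(0.1453), np.float64(0.1784), np.float64(0.1479), np.float64(0.1778)]
[5.5, -84.7, -174.7, 94.5]
twin [[0.4999 0.2798]
 [0.4808 0.2639]
 [0.4678 0.2844]
 [0.4856 0.2997]] c [0.4835 0.282 ] edges [np.float64(0.0244), np.float64(0.0249), np.float64(0.0243), np.float64(0.0234)]
[-54.2, -140.2, 122.3, 40.5]
top [ 0.5021 -0.043   0.9973]
scene [1.1214 0.3091 0.5653]
cup [0.7652 0.2364 0.05  ]
whistle [ 0.756  -0.0875  0.05  ]
phone [ 0.7441 -0.3271  0.05  ]
```

```bash
python3 -m inch '[[[0.06,-0.094,0,0,0,-0.038,-0.32],[0.06,-0.094,0,0,0,-0.038,-0.32],[0.06,-0.094,0,0,0,-0.038,-0.32],[0.06,-0.094,0,0,0,-0.038,-0.32],[0.06,-0.094,0,0,0,-0.038,-0.32],[0.06,-0.094,0,0,0,-0.038,-0.32],[0.06,-0.094,0,0,0,-0.038,-0.32],[0.06,-0.094,0,0,0,-0.038,-0.32],[0.06,-0.094,0,0,0,-0.038,-0.32],[0.06,-0.094,0,0,0,-0.038,-0.32],[0.06,-0.094,0,0,0,-0.038,-0.32],[0.06,-0.094,0,0,0,-0.038,-0.32]]]' 20
cat > st.py <<'E'
from station import monitor
import numpy as np,sys
s=monitor.get_state();w,x,y,z=s["tool_rot"]
yv=np.array([2*(x*y-w*z),1-2*(x*x+z*z)])
a=np.degrees(np.arctan2(yv[1],yv[0]));p=np.array(s["tool_pos"])
print("t%.2f"%s["time_s"],"tcp",p.round(4),"tooly %.2f"%a,"F",np.round(s["ft_force"],2),"w %.4f g %.1f"%(s["grip_width"],s["grip_force"]),"tilt",np.round([2*(x*z+w*y),2*(y*z-w*x)],4))
if len(sys.argv)>1:
    t=np.array([float(v) for v in sys.argv[1:]]);print("shares d",((t[:3]-p)/.4).round(4),"rz",((t[3]-a)/180).round(4) if len(t)>3 else '')
E
python3 st.py .5852 .0455 .1 -15.8
```

```text
time_s: 1.3
tool_pos: [0.541, 0.1188, 0.2138]
tool_rot: [-0.0, 0.8, 0.6, -0.0]
ft_force: [0.3, -0.4, -0.0]
grip_width: 0.0598
grip_force: 0.0
t1.30 tcp [0.541  0.1188 0.2138] tooly -16.19 F [ 0.32 -0.35 -0.01] w 0.0598 g 0.0 tilt [-0.0004  0.    ]
shares d [ 0.1105 -0.1832 -0.2844] rz 0.0022
```

```bash
python3 -m inch '[[[0.055,-0.09,-0.05,0,0,0.002,-0.32],[0.055,-0.09,-0.05,0,0,0,-0.32],[0,0,-0.09,0,0,0,-0.32],[0,0,-0.09,0,0,0,-0.32],[0,0,-0.08,0,0,0,-0.32],[0,0,0,0,0,0,-0.32]]]' >/dev/null
python3 st.py .5852 .0455 .028 -15.8; python3 - <<'E'
from station import cams
import cv2,numpy as np
from h import *
s=cams.grab_frame("scene")[:,:,::-1];t=cams.grab_frame("top")[:,:,::-1]
z=lambda im,x,y,w,h:cv2.resize(np.clip(im[y:y+h,x:x+w]*1.6,0,255).astype('uint8'),(400,600),interpolation=cv2.INTER_CUBIC)
cv2.imwrite("pics/z1.png",np.hstack([z(s,318,165,100,150),z(t,237,200,100,150)]))
E
```

```text
t1.90 tcp [0.5817 0.0484 0.0662] tooly -15.56 F [-1.33 -0.34  1.46] w 0.0599 g 0.0 tilt [-0.007   0.0001]
shares d [ 0.0087 -0.0073 -0.0956] rz -0.0013
```

View pics/z1.png

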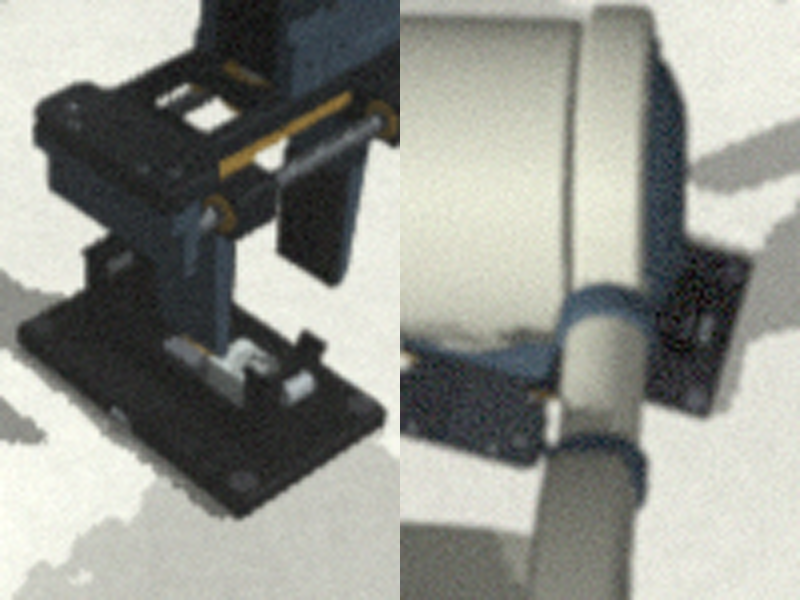

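```bash
python3 - <<'E'
from h import *
a=np.radians(-15.8);x=np.array([np.cos(a),np.sin(a),0]);y=np.array([-np.sin(a),np.cos(a),0])
f=lambda P:((proj('scene',P)-[318,165]+.375)*4).round(0)
T=np.array([.5817,.0484,.0662])
for dx in(.03,.044,-.03,-.044):print('finger',dx,[f(T+dx*x+s*.016*y) for s in(-1,1)])
D=np.array([.5777,.0202,0])
for n,sx,sy,z in[('base',-1,-1,.012),('base',1,-1,.012),('base',1,1,.012),('base',-1,1,.012)]:print(n,sx,sy,f(D+sx*.045*x+sy*.075*y+[0,0,z]))
for sx,sy in((1,-1),(1,1),(-1,1)):print('riser',f(D+sx*.011*x+(.028+sy*.012)*y+[0,0,.034]))
for n in('top','scene'):print(proj(n,[.5175,-.286,.032]))
E
```

```text
finger 0.03 [array([177., 312.]), array([231., 350.])]
finger 0.044 [array([153., 326.]), array([207., 365.])]
finger -0.03 [array([277., 253.]), array([332., 288.])]
finger -0.044 [array([300., 239.]), array([355., 274.])]
base -1 -1 [155. 246.]
base 1 -1 [ 13. 326.]
base 1 1 [245. 505.]
base -1 1 [391. 407.]
riser [206. 358.]
riser [246. 386.]
riser [282. 363.]
[431.81414385 302.78982848]
[257.33680834 181.16598934]
```

```bash
python3 -m inch '[[[0,0,0,0,0,0,-0.32],[0,0,0,0,0,0,-0.32]]]' >/dev/null; python3 st.py .5847 .0445 .029 -15.8
```

```text
t2.20 tcp [0.5855 0.0487 0.0716] tooly -15.53 F [ 0.63 -0.02 -0.66] w 0.0603 g 0.0 tilt [ 0.0027 -0.    ]
shares d [-0.0019 -0.0104 -0.1066] rz -0.0015
```

```bash
python3 -m inch '[[[-0.002,-0.01,-0.03,0,0,-0.0015,-0.32],[0,0,-0.03,0,0,0,-0.32],[0,0,-0.025,0,0,0,-0.32],[0,0,-0.018,0,0,0,-0.32],[0,0,0,0,0,0,-0.32],[0,0,0,0,0,0,-0.32]]]' >/dev/null; python3 st.py .5847 .0445 .029 -15.8
```

```text
t2.80 tcp [0.5836 0.0446 0.0285] tooly -15.81 F [-0.75 -0.5   0.51] w 0.0599 g 0.0 tilt [-0.0005  0.    ]
shares d [ 0.0028 -0.0002  0.0013] rz 0.0001
```

Close gently to feel for the riser.

```bash
python3 -m inch '[[[0,0,0,0,0,0,0.3],[0,0,0,0,0,0,0.5],[0,0,0,0,0,0,0.7],[0,0,0,0,0,0,0.8],[0,0,0,0,0,0,0.8],[0,0,0,0,0,0,0.8]]]' 10; python3 st.py
```

```text
time_s: 3.4
tool_pos: [0.5837, 0.0445, 0.0288]
tool_rot: [0.0, 0.798, 0.603, 0.0]
ft_force: [-1.1, -0.0, 1.4]
grip_width: 0.022
grip_force: 10.0
t3.40 tcp [0.5837 0.0445 0.0288] tooly -15.81 F [-1.07 -0.01  1.42] w 0.0220 g 10.0 tilt [ 0.0002 -0.    ]
```

Width is 22.0 mm, so it is the riser. Now I lift it.

```bash
python3 -m inch '[[[0,0,0.02,0,0,0,0.9],[0,0,0.04,0,0,0,0.9],[0,0,0.06,0,0,0,0.9],[0,0,0.06,0,0,0,0.9],[0,0,0.05,0,0,0,0.9],[0,0,0,0,0,0,0.9],[0,0,0,0,0,0,0.9]]]' 15 >/dev/null; python3 st.py .4945 .204 .06 5
```

```text
t4.10 tcp [0.5837 0.0446 0.121 ] tooly -15.81 F [-0.2  -0.31 -1.  ] w 0.0217 g 15.0 tilt [ 0.0007 -0.    ]
shares d [-0.2229  0.3986 -0.1525] rz 0.1156
```

```bash
python3 -m inch '[[[-0.02,0.04,0,0,0,0.012,0.9],[-0.04,0.07,0,0,0,0.02,0.9],[-0.045,0.08,0,0,0,0.02,0.9],[-0.045,0.08,0,0,0,0.02,0.9],[-0.04,0.07,0,0,0,0.02,0.9],[-0.033,0.0586,0,0,0,0.02,0.9],[0,0,-0.05,0,0,0.004,0.9],[0,0,-0.05,0,0,0,0.9],[0,0,-0.05,0,0,0,0.9],[0,0,0,0,0,0,0.9],[0,0,0,0,0,0,0.9]]]' >/dev/null; python3 st.py .4945 .204 .023 5
```

```text
t5.20 tcp [0.4936 0.2042 0.0604] tooly 5.12 F [ 0.09  0.07 -0.32] w 0.0216 g 15.0 tilt [-0.0019 -0.0005]
shares d [ 0.0024 -0.0005 -0.0935] rz -0.0007
```

```bash
python3 -m inch '[[[0,0,-0.03,0,0,0,0.9],[0,0,-0.03,0,0,0,0.9],[0,0,-0.02,0,0,0,0.9],[0,0,-0.008,0,0,0,0.9],[0,0,-0.004,0,0,0,0.9],[0,0,0,0,0,0,0.9],[0,0,0,0,0,0,0.9]]]' >/dev/null; python3 st.py .4945 .204 .022 5
```

```text
t5.90 tcp [0.4946 0.204  0.0242] tooly 5.06 F [0.46 1.02 0.07] w 0.0216 g 15.0 tilt [0.0004 0.0001]
shares d [-0.0003 -0.0001 -0.0054] rz -0.0004
```

```bash
python3 -m inch '[[[0,0,-0.003,0,0,0,0.9],[0,0,-0.0025,0,0,0,0.9],[0,0,0,0,0,0,0.9],[0,0,0,0,0,0,0.9],[0,0,0,0,0,0,0.3],[0,0,0,0,0,0,0],[0,0,0,0,0,0,0],[0,0,0,0,0,0,0],[0,0,0,0,0,0,0]]]' >/dev/null; python3 st.py
python3 -m inch '[[[0,0,0.05,0,0,0,0],[0,0,0.1,0,0,0,-0.1],[0,0,0.1,0,0,0,-0.32],[0,0,0.1,0,0,0,-0.32],[0.01,-0.1,0.05,0,0,0,-0.32],[0.01,-0.12,0,0,0,0,-0.32],[0.01,-0.12,0,0,0,0,-0.32],[0.01,-0.12,0,0,0,0,-0.32],[0.01,-0.12,0,0,0,0,-0.32],[0,-0.12,0,0,0,0,-0.32],[0,-0.12,0,0,0,-0.01,-0.32],[0,0,0,0,0,-0.01,-0.32]]]' >/dev/null; python3 st.py .5175 -.286 .2 1.7
python3 - <<'E'
from station import cams
import cv2,numpy as np
s=cams.grab_frame("scene")[:,:,::-1];t=cams.grab_frame("top")[:,:,::-1]
z=lambda im,x,y,w,h:cv2.resize(np.clip(im[y:y+h,x:x+w]*1.6,0,255).astype('uint8'),(400,300),interpolation=cv2.INTER_CUBIC)
cv2.imwrite("pics/z2.png",np.vstack([np.hstack([z(s,200,120,120,90),z(t,383,240,120,90)]),np.hstack([z(s,318,215,100,75),z(t,120,265,120,90)])]))
E
```

```text
t6.80 tcp [0.4945 0.204  0.0217] tooly 5.07 F [-0.43 -0.14  0.7 ] w 0.0458 g 0.0 tilt [0. 0.]
t8.00 tcp [ 0.5146 -0.1292  0.1818] tooly 1.14 F [0.71 1.27 0.7 ] w 0.0606 g 0.0 tilt [ 0.0008 -0.0014]
shares d [ 0.0073 -0.392   0.0456] rz 0.0031
```

View pics/z2.png

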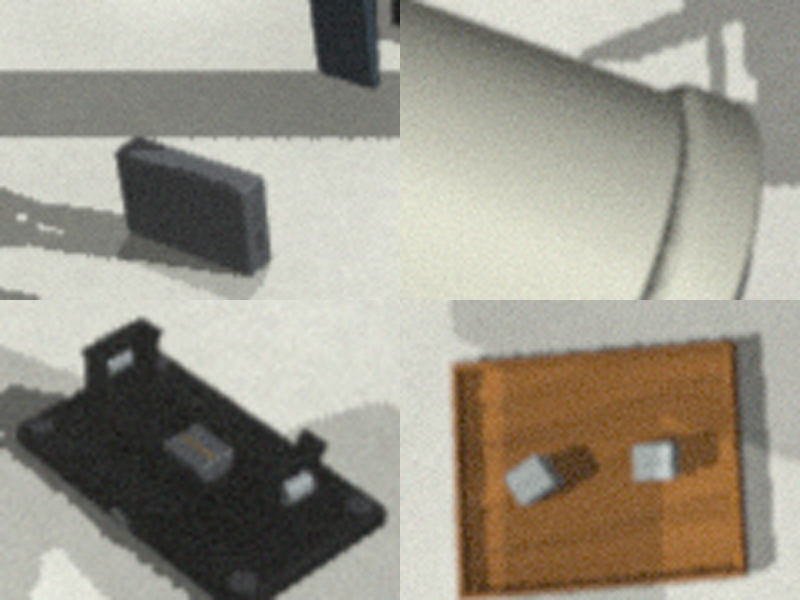

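Both risers lie in the tray. The trough is empty except for the grey block, and the bank stands clear. Next I refine the bank and dock poses by fitting box corners in both views.

```bash
python3 - <<'E'
from h import *
from scipy.optimize import least_squares
np.set_printoptions(precision=2,suppress=True)
def P(p,l):
    a=p[2];l=np.array(l);return np.array([p[0]+np.cos(a)*l[0]-np.sin(a)*l[1],p[1]+np.sin(a)*l[0]+np.cos(a)*l[1],l[2]])
def fit(nm,obs,p0):
    r=lambda p:np.concatenate([proj(n,P(p,l))-uv for n,l,uv in obs])
    for s in(('top',),('scene',),('top','scene')):
        o=[q for q in obs if q[0] in s]
        R=least_squares(lambda p:np.concatenate([proj(n,P(p,l))-uv for n,l,uv in o]),p0,loss='soft_l1',x_scale=[.01,.01,.01])
        print(nm,s,R.x[:2].round(4),np.degrees(R.x[2]).round(2));print(R.fun.reshape(-1,2).tolist() and R.fun.reshape(-1,2).round(1).tolist())
q=400/120;k=lambda u:c(u,(200,120),q)
X,Y=.012,.052
t=lambda u:c((u[0]-400,u[1]),(383,260))
fit('bank',[('scene',(X,-Y,.064),k((118,150))),('scene',(-X,Y,.064),k((265,176))),('scene',(X,Y,.064),k((246,190))),('scene',(X,Y,0),k((249,274))),('scene',(-X,Y,0),k((270,258))),('scene',(X,-Y,0),k((129,231))),
 ('top',(X,Y,.064),t((513,153))),('top',(X,-Y,.064),t((711,148))),('top',(-X,-Y,.064),t((713,190))),('top',(-X,Y,.064),t((513,196)))],[.5175,-.286,.03])
X,Y=.045,.075
t=lambda u:c(u,(237,238));k=lambda u:c((u[0],u[1]-300),(318,215))
fit('dock',[('top',(X,Y,.012),t((92,33))),('top',(X,-Y,.012),t((352,105))),('top',(-X,-Y,.012),t((306,264))),('top',(-X,Y,.012),t((44,186))),
('scene',(-X,Y,.012),k((386,510))),('scene',(X,-Y,.012),k((16,432))),
('scene',(X,-Y,0.0),k((20,446)))],[.578,.02,-.276])
E
```

```text
bank ('top',) [ 0.52 -0.29] 1.74
[[-1.1, -0.6], [0.6, -0.8], [0.9, 0.7], [-0.5, 0.6]]
bank ('scene',) [ 0.51 -0.29] 1.25
[[-1.1, -1.1], [0.4, -0.6], [-1.1, 0.5], [0.8, 0.9], [1.2, 0.2], [-0.3, -0.3]]
bank ('top', 'scene') [ 0.52 -0.29] 1.72
[[-1.5, -0.5], [0.2, -0.3], [-1.2, 0.9], [0.6, 1.3], [1.0, 0.6], [-0.7, 0.2], [-1.2, -0.1], [0.5, -0.2], [0.9, 1.2], [-0.5, 1.1]]
dock ('top',) [0.58 0.02] -16.04
[[-0.6, -1.4], [1.0, -0.1], [0.7, 0.6], [-1.1, 0.4]]
dock ('scene',) [0.58 0.02] -16.49
[[1.8, 0.3], [-0.2, -1.1], [-1.1, 0.2]]
dock ('top', 'scene') [0.58 0.02] -16.22
[[-0.9, -1.6], [0.6, -0.1], [0.3, 0.6], [-1.5, 0.1], [1.5, -0.2], [-0.6, -1.3], [-1.4, 0.1]]
```

```bash
python3 -m inch '[[[0.002,-0.1,0,0,0,0.003,-0.32],[0.002,-0.12,0,0,0,0,-0.32],[0.003,-0.12,0,0,0,0,-0.32],[0,-0.052,-0.05,0,0,0,-0.32],[0,0,-0.1,0,0,0,-0.32],[0,0,-0.08,0,0,0,-0.32],[0,0,0,0,0,0,-0.32],[0,0,0,0,0,0,-0.32],[0,0,0,0,0,0,-0.32]]]' >/dev/null; python3 st.py .5170 -.286 .030 1.7
```

```text
t9.00 tcp [ 0.5184 -0.2808  0.0916] tooly 2.08 F [-0.08 -0.4   0.91] w 0.0604 g 0.0 tilt [ 0.002  -0.0013]
shares d [-0.0034 -0.0131 -0.1539] rz -0.0021
```

```bash
python3 -m inch '[[[-0.0034,-0.013,-0.03,0,0,-0.002,-0.32],[0,0,-0.04,0,0,0,-0.32],[0,0,-0.04,0,0,0,-0.32],[0,0,-0.03,0,0,0,-0.32],[0,0,-0.014,0,0,0,-0.32],[0,0,0,0,0,0,-0.32],[0,0,0,0,0,0,-0.32],[0,0,0,0,0,0,0.2],[0,0,0,0,0,0,0.5],[0,0,0,0,0,0,0.8],[0,0,0,0,0,0,0.8],[0,0,0,0,0,0,0.8]]]' 40 >/dev/null; python3 st.py .5170 -.286 .030 1.7
```

```text
t10.20 tcp [ 0.5159 -0.286   0.0282] tooly 1.64 F [-0.13 -0.12  2.63] w 0.0240 g 40.0 tilt [ 0.0001 -0.    ]
shares d [0.0027 0.     0.0045] rz 0.0003
```

```bash
python3 -m inch '[[[0,0,0.02,0,0,0,0.9],[0,0,0.06,0,0,0,0.9],[0,0,0.08,0,0,0,0.9],[0,0,0.07,0,0,0,0.9],[0.01,0.06,0,0,0,-0.01,0.9],[0.02,0.1,0,0,0,-0.02,0.9],[0.025,0.12,0,0,0,-0.02,0.9],[0.025,0.12,0,0,0,-0.02,0.9],[0.025,0.12,0,0,0,-0.02,0.9],[0.025,0.12,0,0,0,-0.01,0.9],[0.02,0.08,0,0,0,0,0.9],[0,0.04,0,0,0,0,0.9]]]' >/dev/null; python3 -m inch '[[[0,0,0,0,0,0,0.9],[0,0,0,0,0,0,0.9],[0,0,0,0,0,0,0.9]]]' >/dev/null; python3 st.py .5775 .0202 .095 -16
```

```text
t11.70 tcp [0.5757 0.0168 0.1202] tooly -16.42 F [ 0.09 -1.04 -2.37] w 0.0240 g 40.0 tilt [-0.0001 -0.0003]
shares d [ 0.0044  0.0086 -0.0631] rz 0.0023
```

```bash
python3 -m inch '[[[0.0044,0.0086,-0.03,0,0,0.002,0.9],[0,0,-0.033,0,0,0,0.9],[0,0,0,0,0,0,0.9],[0,0,0,0,0,0,0.9],[0,0,0,0,0,0,0.9]]]' >/dev/null; python3 st.py .5775 .0202 .095 -16
python3 - <<'E'
from station import cams
import cv2,numpy as np
s=cams.grab_frame("scene")[:,:,::-1]
z=lambda im,x,y,w,h,f:cv2.resize(np.clip(im[y:y+h,x:x+w]*2.,0,255).astype('uint8'),None,fx=f,fy=f,interpolation=cv2.INTER_CUBIC)
cv2.imwrite("pics/z3.png",z(s,310,190,110,100,6)[:600])
E
```

```text
t12.20 tcp [0.5777 0.0213 0.095 ] tooly -16.00 F [-0.57 -0.87 -1.57] w 0.0238 g 40.0 tilt [ 0. -0.]
shares d [-0.0006 -0.0027  0.0001] rz 0.0
```

View pics/z3.png

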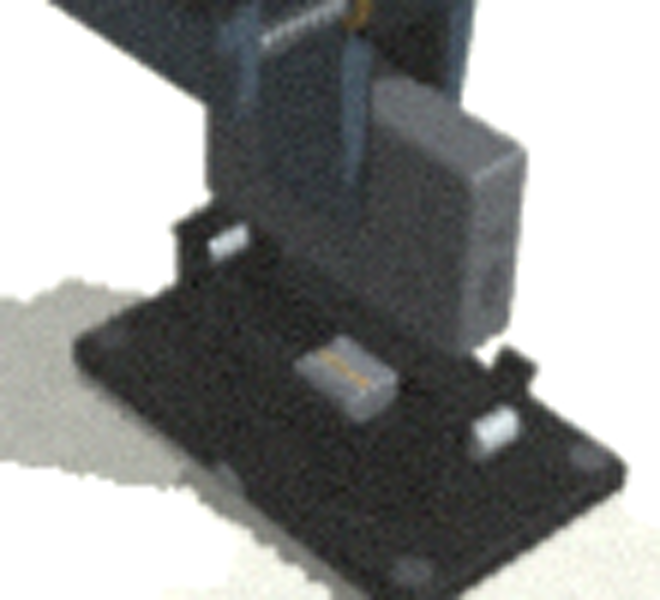

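```bash
python3 - <<'E'
from h import *
f=lambda P:((proj('scene',P)-[310,190]+.4)*6).round(0)
def S(c,a,l):
    a=np.radians(a);return np.array([c[0]+np.cos(a)*l[0]-np.sin(a)*l[1],c[1]+np.sin(a)*l[0]+np.cos(a)*l[1],l[2]])
B=(.5777,.0213);D=(.5777,.0202)
for l,o in [((.012,.052,.067),(467,354)),((-.012,.052,.067),(510,332)),((.012,.052,.131),(475,178)),((-.012,.052,.131),(527,150)),((.012,-.052,.067),0),((.012,-.052,.131),0)]:print('bank',f(S(B,-16,l)),o)
for l,o in [((-.045,.075,.012),(627,466)),((-.045,.075,0),(625,486)),((.045,-.075,.012),(74,345)),((.045,-.075,0),(78,362))]:print('dock',f(S(D,-16,l)),o)
# block top, studs, corner tops
for z in(.016,.022,.028):print('block',z,[f(S(D,-16,(x,y,z))) for x,y in((.011,-.012),(.011,.012),(-.011,.012),(-.011,-.012))])
print('stud faces',f(S(D,-16,(0,.051,.038))),f(S(D,-16,(0,-.051,.038))),'wall',f(S(D,-16,(-.017,.057,.052))),f(S(D,-16,(.017,-.057,.052))))
print('px per mm x',f(S(D,-16,(.01,0,.02)))-f(S(D,-16,(0,0,.02))),'y',f(S(D,-16,(0,.01,.02)))-f(S(D,-16,(0,0,.02))))
E
```

```text
bank [456. 366.] (467, 354)
bank [517. 328.] (510, 332)
bank [472. 179.] (475, 178)
bank [537. 143.] (527, 150)
bank [202. 190.] 0
bank [204.   9.] 0
dock [635. 461.] (627, 466)
dock [630. 491.] (625, 486)
dock [ 67. 339.] (74, 345)
dock [ 68. 368.] (78, 362)
block 0.016 [array([289., 384.]), array([345., 425.]), array([398., 392.]), array([342., 352.])]
block 0.022 [array([289., 369.]), array([346., 410.]), array([399., 377.]), array([343., 337.])]
block 0.028 [array([290., 354.]), array([347., 395.]), array([401., 362.]), array([344., 322.])]
stud faces [473. 421.] [230. 250.] wall [534. 369.] [175. 228.]
px per mm x [-24.  15.] y [24. 17.]
```

```bash
python3 -m inch '[[[-0.0006,-0.0026,-0.015,0,0,0,0.9],[0,0,-0.01,0,0,0,0.9],[0,0,0,0,0,0,0.9],[0,0,0,0,0,0,0.9]]]' >/dev/null; python3 st.py .5775 .0202 .0745 -16
python3 -m inch '[[[0,0,-0.006,0,0,0,0.9],[0,0,-0.006,0,0,0,0.9],[0,0,-0.005,0,0,0,0.9],[0,0,0,0,0,0,0.9],[0,0,0,0,0,0,0.9]]]' >/dev/null; python3 st.py .5775 .0202 .0745 -16
```

```text
t12.65 tcp [0.5773 0.0204 0.0848] tooly -15.99 F [-0.19 -0.09 -2.05] w 0.0239 g 40.0 tilt [-0.0004  0.    ]
shares d [ 0.0005 -0.0005 -0.0257] rz -0.0
t13.15 tcp [0.5774 0.0204 0.0781] tooly -15.99 F [-0.64  0.71 -2.24] w 0.0238 g 40.0 tilt [-0.0002  0.0001]
shares d [ 0.0003 -0.0006 -0.0089] rz -0.0001
```

```bash
for i in 1 2; do python3 -m inch '[[[0,0,-0.005,0,0,0,0.9],[0,0,-0.005,0,0,0,0.9],[0,0,0,0,0,0,0.9],[0,0,0,0,0,0,0.9]]]' >/dev/null; python3 st.py; done
```

```text
t13.55 tcp [0.5772 0.0204 0.074 ] tooly -15.99 F [-1.3  -0.04 -2.45] w 0.0238 g 40.0 tilt [-0.0005  0.0001]
t13.95 tcp [0.577  0.0204 0.0699] tooly -16.00 F [-2.95 -0.38 -1.66] w 0.0238 g 40.0 tilt [-0.0008  0.0001]
```

```bash
python3 -m inch '[[[-0.0018,0.0005,0,0,0,0,0.9],[0,0,-0.005,0,0,0,0.9],[0,0,0,0,0,0,0.9],[0,0,0,0,0,0,0.9]]]' >/dev/null; python3 st.py;  python3 -m inch '[[[0,0,-0.005,0,0,0,0.9],[0,0,0,0,0,0,0.9],[0,0,0,0,0,0,0.9]]]' >/dev/null; python3 st.py
```

```text
t14.35 tcp [0.5769 0.0203 0.0682] tooly -15.99 F [-2.02 -4.64  0.5 ] w 0.0239 g 40.0 tilt [ 0.0005 -0.0004]
t14.65 tcp [0.5769 0.0205 0.0661] tooly -15.99 F [-0.88 -3.63 -0.46] w 0.0240 g 40.0 tilt [ 0.0004 -0.0002]
```

```bash
python3 -m inch '[[[-0.0004,-0.0013,0,0,0,0,0.9],[0,0,-0.005,0,0,0,0.9],[0,0,0,0,0,0,0.9]]]' >/dev/null; python3 st.py;  for i in 1 2; do python3 -m inch '[[[0,0,-0.005,0,0,0,0.9],[0,0,0,0,0,0,0.9],[0,0,0,0,0,0,0.9]]]' >/dev/null; python3 st.py; done
```

```text
t14.95 tcp [0.5768 0.0201 0.0641] tooly -15.99 F [ 0.79 -3.08 -1.86] w 0.0240 g 40.0 tilt [0.0005 0.0001]
t15.25 tcp [0.5767 0.0201 0.0621] tooly -15.99 F [ 2.43 -0.97 -2.06] w 0.0241 g 40.0 tilt [ 0.0004 -0.    ]
t15.55 tcp [0.5767 0.02   0.06  ] tooly -15.99 F [ 2.83 -2.3  -1.73] w 0.0234 g 40.0 tilt [ 0.0002 -0.0001]
```

```bash
python3 - <<'E'
from station import cams
import cv2,numpy as np
s=cams.grab_frame("scene")[:,:,::-1]
z=lambda im,x,y,w,h,f:cv2.resize(np.clip(im[y:y+h,x:x+w]*2.,0,255).astype('uint8'),None,fx=f,fy=f,interpolation=cv2.INTER_CUBIC)
cv2.imwrite("pics/z4.png",z(s,310,190,110,100,6)[:600])
E
```

```text
(no output)
```

View pics/z4.png

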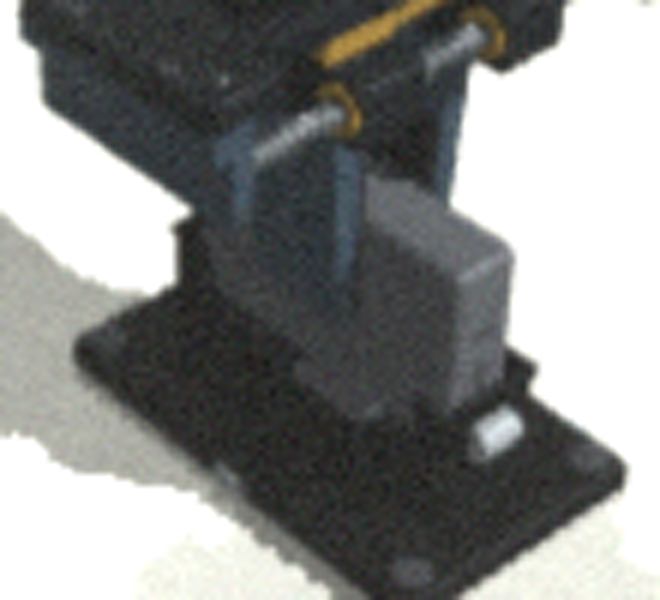

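The bank sits squarely between the end walls, top front corner at (460,270), with no slip in the grip. I keep pressing.

```bash
for i in 1 2 3; do python3 -m inch '[[[0,0,-0.005,0,0,0,0.9],[0,0,0,0,0,0,0.9],[0,0,0,0,0,0,0.9]]]' >/dev/null; python3 st.py; done
```

```text
t15.90 tcp [0.5766 0.0201 0.058 ] tooly -15.99 F [ 3.48 -2.27 -2.02] w 0.0239 g 40.0 tilt [ 0. -0.]
t16.20 tcp [0.5765 0.0201 0.056 ] tooly -15.99 F [ 3.31 -2.44 -2.45] w 0.0237 g 40.0 tilt [-0.0001  0.    ]
t16.50 tcp [0.5764 0.0201 0.0539] tooly -16.00 F [ 2.14 -1.97 -2.14] w 0.0239 g 40.0 tilt [-0.0002  0.    ]
```

```bash
for i in 1 2 3; do python3 -m inch '[[[0,0,-0.0025,0,0,0,0.9]]]' >/dev/null; python3 st.py;python3 -m inch '[[[0,0,0,0,0,0,0.9]]]' >/dev/null; python3 st.py; done
```

```text
t16.60 tcp [0.5765 0.0201 0.0532] tooly -15.99 F [-0.66 -2.68  6.12] w 0.0242 g 40.0 tilt [-0.      0.0001]
t16.70 tcp [0.5765 0.0201 0.0531] tooly -15.99 F [ 1.13 -1.95  0.6 ] w 0.0241 g 40.0 tilt [-0.0001  0.    ]
t16.80 tcp [0.5765 0.0201 0.0522] tooly -15.99 F [-0.92 -1.13  4.42] w 0.0240 g 40.0 tilt [-0.0001  0.0001]
t16.90 tcp [0.5764 0.0201 0.0521] tooly -15.99 F [-0.06 -1.28  2.08] w 0.0239 g 40.0 tilt [-0.0001  0.    ]
t17.00 tcp [0.5765 0.0201 0.0512] tooly -15.99 F [-0.39 -1.4   5.11] w 0.0239 g 40.0 tilt [-0.  0.]
t17.10 tcp [0.5765 0.0201 0.0511] tooly -16.00 F [ 0.31 -2.2   1.89] w 0.0240 g 40.0 tilt [-0.  0.]
```

```bash
for i in 1 2 3; do python3 -m inch '[[[0,0,-0.002,0,0,0,0.9]]]' >/dev/null; python3 st.py;python3 -m inch '[[[0,0,0,0,0,0,0.9],[0,0,0,0,0,0,0.9],[0,0,0,0,0,0,0.9]]]' >/dev/null; python3 st.py; done
```

```text
t17.20 tcp [0.5765 0.0201 0.0504] tooly -15.99 F [ 0.01 -1.28  6.61] w 0.0239 g 40.0 tilt [0. 0.]
t17.50 tcp [0.5765 0.0201 0.0503] tooly -16.00 F [ 0.76 -0.78  4.14] w 0.0237 g 40.0 tilt [-0.0001  0.    ]
t17.60 tcp [0.5765 0.0201 0.0496] tooly -15.99 F [-1.32 -2.06  6.51] w 0.0240 g 40.0 tilt [0. 0.]
t17.90 tcp [0.5765 0.0201 0.0495] tooly -15.99 F [-0.12 -1.59  3.48] w 0.0238 g 40.0 tilt [-0.0001  0.    ]
t18.00 tcp [0.5765 0.0201 0.0489] tooly -16.00 F [-1.43 -1.11  7.84] w 0.0239 g 40.0 tilt [-0.  0.]
t18.30 tcp [0.5765 0.0201 0.0487] tooly -15.99 F [-0.85 -0.3   4.57] w 0.0241 g 40.0 tilt [-0.0001  0.    ]
```

```bash
for i in 1 2 3 4 5; do python3 -m inch '[[[0,0,-0.001,0,0,0,0.9]]]' >/dev/null; python3 st.py;python3 -m inch '[[[0,0,0,0,0,0,0.9],[0,0,0,0,0,0,0.9]]]' >/dev/null; python3 st.py; done
```

```text
t18.40 tcp [0.5765 0.0201 0.0484] tooly -15.99 F [-1.85  0.15  8.25] w 0.0239 g 40.0 tilt [0. 0.]
t18.60 tcp [0.5765 0.0201 0.0484] tooly -15.99 F [-1.75 -0.96  5.51] w 0.0241 g 40.0 tilt [-0.  0.]
t18.70 tcp [0.5765 0.0201 0.048 ] tooly -16.00 F [-2.19 -0.75  8.9 ] w 0.0238 g 40.0 tilt [-0.  0.]
t18.90 tcp [0.5765 0.0201 0.048 ] tooly -15.99 F [-0.85 -0.94  6.62] w 0.0241 g 40.0 tilt [ 0. -0.]
t19.00 tcp [0.5765 0.0201 0.0479] tooly -15.99 F [-3.5  -0.21 16.08] w 0.0235 g 40.0 tilt [0.0002 0.    ]
t19.20 tcp [0.5765 0.0201 0.0479] tooly -15.99 F [-3.46 -1.75 12.77] w 0.0241 g 40.0 tilt [ 0.0002 -0.    ]
t19.30 tcp [0.5766 0.0201 0.0478] tooly -15.99 F [-5.01 -0.56 23.26] w 0.0239 g 40.0 tilt [0.0003 0.    ]
t19.50 tcp [0.5765 0.0201 0.0478] tooly -15.99 F [-3.78 -0.71 16.93] w 0.0239 g 40.0 tilt [ 0.0003 -0.    ]
t19.60 tcp [0.5766 0.0201 0.0476] tooly -15.99 F [-6.5  -1.18 28.85] w 0.0238 g 40.0 tilt [ 0.0004 -0.0001]
t19.80 tcp [0.5766 0.0201 0.0476] tooly -15.99 F [-5.59 -1.12 23.19] w 0.0242 g 40.0 tilt [ 0.0005 -0.0001]
```

Hard stop felt at TCP z of about 0.048, where the force jumped from 9 to 16 N. I ease off, then release.

```bash
python3 -m inch '[[[0,0,0.0018,0,0,0,0.9],[0,0,0,0,0,0,0.9]]]' >/dev/null; python3 st.py; python3 -m inch '[[[0,0,0,0,0,0,0.3],[0,0,0,0,0,0,-0.1],[0,0,0,0,0,0,-0.32],[0,0,0,0,0,0,-0.32],[0,0,0,0,0,0,-0.32],[0,0,0.04,0,0,0,-0.32],[0,0,0.08,0,0,0,-0.32],[0,0,0.1,0,0,0,-0.32],[0,0,0.05,0,0,0,-0.32],[0,0,0,0,0,0,-0.32]]]' >/dev/null; python3 st.py
```

```text
t20.00 tcp [0.5765 0.0201 0.0478] tooly -15.99 F [-2.96 -0.28 12.43] w 0.0239 g 40.0 tilt [0.0001 0.    ]
t21.00 tcp [0.5782 0.02   0.1584] tooly -15.99 F [-0.92  0.56 -0.35] w 0.0600 g 0.0 tilt [ 0.0051 -0.0003]
```

```bash
python3 -m inch '[[[0,0,0,0,0,0,0.5],[0,0,0,0,0,0,1],[0,0,0,0,0,0,1],[0,0,0,0,0,0,1],[0,0,-0.06,0,0,0,1],[0,0,-0.06,0,0,0,1],[0,0,-0.04,0,0,0,1],[0,0,0,0,0,0,1],[0,0,0,0,0,0,1],[0,0,0,0,0,0,1]]]' >/dev/null; python3 st.py .5765 .0201 .086 -16
```

```text
t22.00 tcp [0.5771 0.02   0.0923] tooly -15.99 F [-0.3  -1.13 -0.55] w 0.0006 g 0.0 tilt [ 0.0012 -0.0001]
shares d [-0.0015  0.0001 -0.0158] rz -0.0
```

```bash
python3 -m inch '[[[0,0,-0.01,0,0,0,1],[0,0,-0.004,0,0,0,1],[0,0,0,0,0,0,1],[0,0,0,0,0,0,1]]]' >/dev/null; python3 st.py; for i in 1 2 3 4; do python3 -m inch '[[[0,0,-0.0015,0,0,0,1],[0,0,0,0,0,0,1]]]' >/dev/null; python3 st.py; done
```

```text
t22.40 tcp [0.5766 0.0201 0.0859] tooly -15.99 F [-0.46  0.13 -0.65] w 0.0004 g 0.0 tilt [0.0001 0.    ]
t22.60 tcp [0.5765 0.0201 0.0852] tooly -15.99 F [-0.26 -0.28  0.12] w 0.0002 g 0.0 tilt [ 0. -0.]
t22.80 tcp [0.5765 0.0201 0.0846] tooly -15.99 F [ 0.3  -0.38 -0.34] w 0.0003 g 0.0 tilt [-0.0001  0.    ]
t23.00 tcp [0.5766 0.02   0.0842] tooly -15.99 F [ 0.16 -0.53  3.17] w 0.0004 g 1.6 tilt [ 0.0002 -0.    ]
t23.20 tcp [0.5768 0.02   0.084 ] tooly -15.99 F [-2.15 -1.32 11.05] w 0.0002 g 5.2 tilt [ 0.0008 -0.0002]
```

```bash
python3 -m inch '[[[0,0,-0.0012,0,0,0,1],[0,0,0,0,0,0,1],[0,0,0,0,0,0,1]]]' >/dev/null; python3 st.py; python3 -m inch '[[[0,0,0.01,0,0,0,1],[0,0,0.05,0,0,0,1],[0,0,0.1,0,0,0,1],[0,0,0.1,0,0,0,1],[0,0,0,0,0,0,1],[0,0,0,0,0,0,1],[0,0,0,0,0,0,1]]]' >/dev/null; python3 st.py; python3 - <<'E'
from station import cams
import cv2,numpy as np
s=cams.grab_frame("scene")[:,:,::-1]
cv2.imwrite("pics/z5.png",np.clip(cv2.resize(s[140:320,220:460],None,fx=3,fy=3,interpolation=cv2.INTER_CUBIC)*1.7,0,255).astype('uint8'))
E
```

```text
t23.50 tcp [0.577  0.02   0.0839] tooly -15.99 F [-2.38 -1.25 17.15] w 0.0004 g 8.1 tilt [ 0.0014 -0.0002]
t24.20 tcp [0.5759 0.0201 0.186 ] tooly -15.99 F [-0.09  1.02 -0.89] w 0.0004 g 0.0 tilt [-0.0016  0.0001]
```

View pics/z5.png

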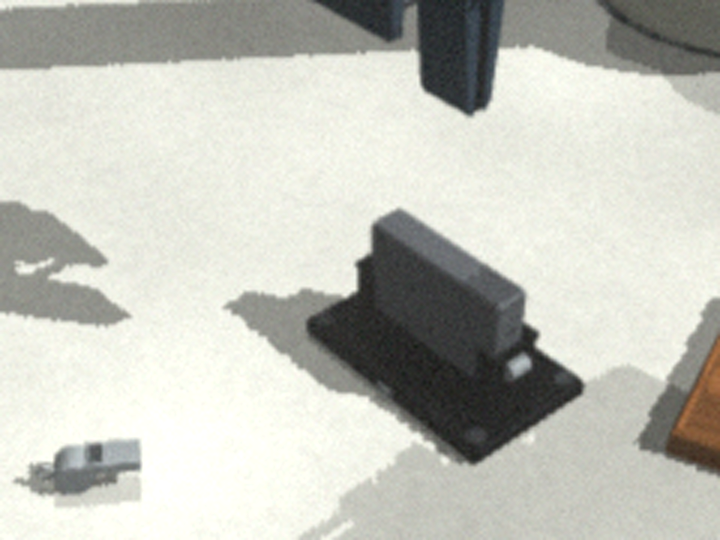

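The bank stands level in the trough, its top edge running from (400,210) to (520,290). It stayed firm under a 17 N press at 84 mm, and the gripper is clear of it.

```bash
python3 -c "
from station import robot
print(robot.close_job())"
```

```text
the job is handed in; nothing more can be done
None
```

The job is handed in at about 24 s of the 72 s: the leftover riser is in the tray with its twin, and the power bank sits level in the trough, pressed to the hard stop by feel. No verdict came back, and one press peaked near 29 N at the wrist, which I put at about 23 N on the contact block (limit 25).

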